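Stow the marked forging tools in the anvil caddy

TASK

Put the four forging tools that carry a painted band away in the caddy, each lying flat and lengthwise in the bay of its own colour. Leave the two unpainted look-alikes lying where they are on the bench.

Things in the scene. Friction and masses are not known exactly. Their poses are not given: they have to be found in the camera images.
- hotcut_red: Dark steel hot-cut chisel, flat fishtail blade to 42 mm wide at its +x end, red painted band round the shank, 95 mm long, 24 mm high, 0.3-0.55 kg. Shank 24 mm square from x -47 to +22 mm: grip across it at the origin. Origin: middle of the underside; x along the tool, z up. Lies flat, x within 0.6 rad of world x; 35 mm is clear each side of its centre line.
- fuller_yellow: Dark steel fuller, round bulb nose 36 mm across at its +x end, yellow painted band round the shank, 95 mm long, 24 mm high, 0.3-0.55 kg. Shank 24 mm square from x -47 to +22 mm: grip across it at the origin. Origin: middle of the underside; x along the tool, z up. Lies flat, x within 0.6 rad of world x; 35 mm is clear each side of its centre line.
- punch_blue: Dark steel punch, round nose tapering to 9 mm at its +x end, blue painted band round the shank, 95 mm long, 24 mm high, 0.3-0.55 kg. Shank 24 mm square from x -47 to +22 mm: grip across it at the origin. Origin: middle of the underside; x along the tool, z up. Lies flat, x within 0.6 rad of world x; 35 mm is clear each side of its centre line.
- flatter_green: Dark steel flatter, square head 44 mm wide at its +x end, green painted band round the shank, 95 mm long, 24 mm high, 0.3-0.55 kg. Shank 24 mm square from x -47 to +22 mm: grip across it at the origin. Origin: middle of the underside; x along the tool, z up. Lies flat, x within 0.6 rad of world x; 35 mm is clear each side of its centre line.
- bare_hotcut: Look-alike that stays: rust-brown hot-cut chisel, flat fishtail blade to 42 mm wide at its +x end, NO painted band, 95 mm long, 24 mm high, 0.3-0.55 kg. Shank 24 mm square from x -47 to +22 mm: grip across it at the origin. Origin: middle of the underside; x along the tool, z up. Lies flat, x within 0.6 rad of world x; 35 mm is clear each side of its centre line.
- bare_fuller: Look-alike that stays: rust-brown fuller, round bulb nose 36 mm across at its +x end, NO painted band, 95 mm long, 24 mm high, 0.3-0.55 kg. Shank 24 mm square from x -47 to +22 mm: grip across it at the origin. Origin: middle of the underside; x along the tool, z up. Lies flat, x within 0.6 rad of world x; 35 mm is clear each side of its centre line.
- bay_red: Red steel bay, one of four (2 x 2, 2 mm apart) in a wooden caddy fixed to the bench; the colours change places. Open top; outside 138 (x) x 80 (y) x 20 mm high, inside 132 x 74, floor 3 mm thick. Origin: centre of its underside, 4 mm above the bench; inner floor at z +3 mm, rim at +20 mm. x is its long direction, within 0.2 rad of world x.
- bay_yellow: Yellow steel bay, one of four (2 x 2, 2 mm apart) in a wooden caddy fixed to the bench; the colours change places. Open top; outside 138 (x) x 80 (y) x 20 mm high, inside 132 x 74, floor 3 mm thick. Origin: centre of its underside, 4 mm above the bench; inner floor at z +3 mm, rim at +20 mm. x is its long direction, within 0.2 rad of world x.
- bay_blue: Blue steel bay, one of four (2 x 2, 2 mm apart) in a wooden caddy fixed to the bench; the colours change places. Open top; outside 138 (x) x 80 (y) x 20 mm high, inside 132 x 74, floor 3 mm thick. Origin: centre of its underside, 4 mm above the bench; inner floor at z +3 mm, rim at +20 mm. x is its long direction, within 0.2 rad of world x.
- bay_green: Green steel bay, one of four (2 x 2, 2 mm apart) in a wooden caddy fixed to the bench; the colours change places. Open top; outside 138 (x) x 80 (y) x 20 mm high, inside 132 x 74, floor 3 mm thick. Origin: centre of its underside, 4 mm above the bench; inner floor at z +3 mm, rim at +20 mm. x is its long direction, within 0.2 rad of world x.
Things that resemble listed ones, but are neither listed nor needed, are in the scene too. What is shaped like the fuller_yellow but orange or purple is not meant. What is shaped like the hotcut_red but purple is not meant.

How it is judged:
By the outcome, as a careful person would: the job done as asked, in the order asked, and still so for the second after the job is handed in, with the robot touching nothing.
It also fails if it takes over 99 s, if anything falls off the work surface, if the arm or the gripper's body presses on something with over 40 N, if the wrist force passes 120 N, or if a joint passes its speed limit or range.

ROBOT

A 6-joint arm with a two-finger parallel gripper is mounted at the origin on the work surface. World frame = base frame: x ahead of the robot, y to its left, z up, the work surface at z = 0. Lengths are in m, angles in rad, forces in N, time in s.
With the tool pointing down it reaches from about 0.4 to 0.825 m from the base axis. Payload 7 kg.
Tool frame: the origin (TCP) lies on the centre line of the jaws, within the pads' length; the fingertips stand 11 mm ahead of it and the grasp point (between the pads) lies 8 mm behind it; z points along the fingers, y is the direction in which the jaws open and shut (so a half turn about z gives the same grasp; the last joint's range is limited). The gripper opens to 88 mm and grips with 3 to 60 N. Pads are 19 mm wide; open, the fingers measure 130 mm over their backs; the gripper's body (78 mm by 193 mm) begins 47 mm behind the grasp point.
Start: joints at [-0.887, 0.359, 0.012, 0, -1.224, -0.288], TCP at [0.26, -0.623, 0.238] pointing down, gripper open.
Joint ranges: [-3.07, 3.07], [-1.43, 2.12], [-1.02, 1.25], [-3.03, 1.67], [-3.05, -0], [-3.03, 3.03]. Speed limits (rad/s): [2.39, 2.39, 3.01, 3.14, 3.14, 3.14].

INTERFACE

Orientations are given as [roll, pitch, yaw] about the fixed x, y, z axes, in that order (R = Rz(yaw) Ry(pitch) Rx(roll)).
In Python, from station import * gives the robot as it stands.
- The arm moves only by the tool play_rows, never from a script. Its argument "targets" is a list of rows, each a list of 7 numbers: the turn, a rotation vector about the world's x, y, z in rad, then the shift along the world's x, y, z in m, then the opening, from 0 (shut) to 1 (fully open). A call has 1 to 12 rows; each row shifts and turns the pose as measured when the row begins; what a row does not reach is not made up. A row lasts 1/8 s, in which the tool goes at most 62.5 mm and 10.7 degrees, less where a joint would pass 70% of its speed; a pose out of reach is approached as far as the arm can. A call is refused whole if a number of a shift passes 0.0625 or a number of a turn 0.188, either way. A call with a gripper value outside its range is refused whole. The fingers move at their own pace and stop on an object; "grip_force" is the grip in N (left out, the last holds). Time passes only in rows, so rows that do not move let the fingers close. It gives the time, the measured TCP pose, the force and the opening at its end, in the units of the state.
- get_state(): the state, without advancing time (a new reading comes with each control period).
- grab_frame(name): name is "scene" or "side" or "wrist"; returns (picture, depth): 400x640x3 uint8, blue, green, red; 400x640 float32, m along the optical axis (not along the pixel's ray), 0 where there is no reading.
- camera_params(name): a dict with "camera_matrix" (3x3 intrinsics, pixels), "extrinsics" (4x4, takes a point from world to camera coordinates); the wrist camera has in their place "hand_eye" (4x4, takes a point from camera to tool coordinates, whose origin is the TCP and whose axes are the flange's). Camera axes: x right, y up, looking along -z (the intrinsics and any distortion apply to the point x, -y, -z); pixel columns grow to the right and rows downward; lengths in m; the calibration is good to about 2 mm. A picture is of the moment at which its call begins: read the wrist's pose just before it. camera_params takes no time and is no camera call.
- job_done(): hands the job in, once; it reports no verdict.
The state is a dict: "t": time; "q": joint angles; "qd": joint speeds; "joint_efforts": joint torques, N m; "eef_pos": TCP position; "ee_rot": TCP orientation; "force": force on the tool from outside, world axes, zero at the start; "moment": the same for the moment, N m; "width": finger opening in m.
Only numpy, scipy, OpenCV 4.12 (cv2) and the standard library are available. Lean on these libraries where they do the work, as an engineer would, in place of code of your own. Each camera call takes 0.05 s, during which the arm holds its last target.

## Working session

There is one attempt and no reset: what is moved stays moved. The work goes in short steps, Python scripts to look and compute and a tool call to move; the robot and the scene stay as the last step left them, time stands still between calls to the robot, and variables do not carry over. Pictures are saved under pics/ and viewed, and the job is handed in when it is done.

Besides the shell and the picture viewer there is one more tool, called after "Call:" as name(argument=value, ...), one argument or row to a line, values as JSON. play_rows: Moves the arm, as the interface text tells. Its arguments: {"type":"object","properties":{"targets":{"type":"array","items":{"type":"array","items":{"type":"number"}}},"grip_force":{"type":"number"}},"required":["targets"]}

```bash
mkdir -p pics; ls; python3 - <<'E'
from station import *
import cv2,numpy as np,pickle
print(get_state())
D={}
for n in ["scene","side"]:
    p,d=grab_frame(n); c=camera_params(n); D[n]=(p,d,c); cv2.imwrite(f"pics/{n}0.png",p)
    print(n,c)
print(camera_params("wrist"))
pickle.dump(D,open("d0.pkl","wb"))
E
```

```text
pics
{'t': 0.0, 'q': array([-8.86906973e-01,  3.59365795e-01,  1.10471216e-02, -3.27025715e-04,
       -1.22409239e+00, -2.88129945e-01]), 'qd': array([ 9.43975769e-04,  7.60070100e-04,  4.61293966e-04, -2.91495210e-05,
        1.38935924e-04, -1.72646959e-05]), 'joint_efforts': array([ 2.75791681e-03, -5.82715380e+01,  2.93055975e+01,  6.99669912e+00,
        7.02558857e-03, -1.46841026e-04]), 'eef_pos': array([ 0.26002304, -0.62239426,  0.23663537]), 'ee_rot': array([ 3.13995712e+00, -1.64131596e-04, -2.74594448e+00]), 'force': array([-0.28797017,  0.20042053, -0.40611163]), 'moment': array([ 0.00565063, -0.01619431, -0.00999577]), 'width': 0.08780300262915094}
scene {'camera_matrix': array([[459.4354516 ,   0.        , 317.99359656],
       [  0.        , 459.4354516 , 196.89034786],
       [  0.        ,   0.        ,   1.        ]]), 'extrinsics': array([[-0.13754631,  0.99038543, -0.01475511,  0.13049797],
       [-0.70776705, -0.08785264,  0.70096199,  0.3093196 ],
       [ 0.69292627,  0.10685791,  0.71304598, -1.66124939],
       [ 0.        ,  0.        ,  0.        ,  1.  
[... 275 characters left out ...]
1848377 , -0.72519003,  0.66327554, -0.15389245],
       [-0.17820239,  0.63898517,  0.74829263, -1.11408686],
       [ 0.        ,  0.        ,  0.        ,  1.        ]])}
{'camera_matrix': array([[334.94095822,   0.        , 318.13422045],
       [  0.        , 334.94095822, 201.57231957],
       [  0.        ,   0.        ,   1.        ]]), 'hand_eye': array([[ 9.18869323e-04,  9.64126915e-01,  2.65440100e-01,
         7.20489199e-02],
       [ 9.99999440e-01, -1.02521843e-03,  2.62100082e-04,
         3.13820131e-04],
       [ 5.24831825e-04,  2.65439710e-01, -9.64127318e-01,
        -1.46492943e-01],
       [ 0.00000000e+00,  0.00000000e+00,  0.00000000e+00,
         1.00000000e+00]])}
```

View pics/scene0.png

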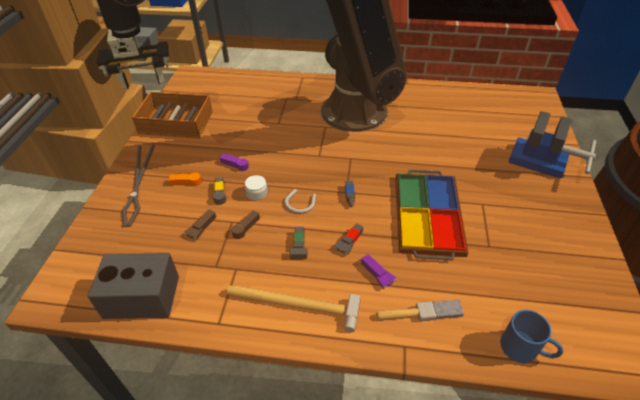

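View pics/side0.png

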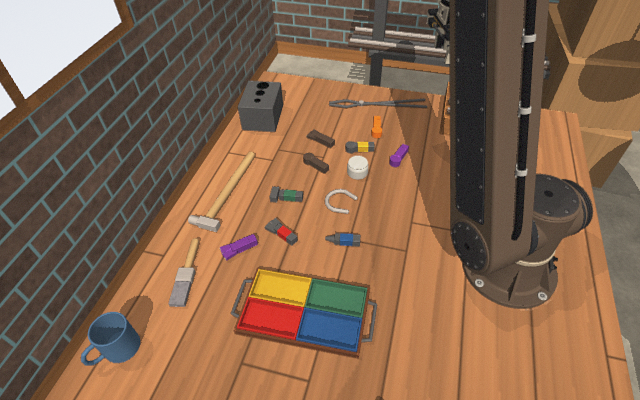

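The scene view shows the painted tools at red (350,238), yellow (219,190), blue (350,192) and green (299,242). The unpainted browns are at (200,225) and (246,224). The decoys are orange (184,179) and purple (234,160) and (378,270). The caddy is at (430,213): green and blue on the top row, yellow and red below.

```bash
cat > h.py <<'E'
import numpy as np,cv2
from scipy.spatial.transform import Rotation as R
def cam2world(c,st=None):
    if 'extrinsics' in c: return np.linalg.inv(c['extrinsics'])
    T=np.eye(4);T[:3,:3]=R.from_euler('xyz',st['ee_rot']).as_matrix();T[:3,3]=st['eef_pos'];return T@c['hand_eye']
def rays(c,uv,T):
    K=c['camera_matrix'];uv=np.asarray(uv,float).reshape(-1,2)
    d=np.c_[(uv[:,0]-K[0,2])/K[0,0],-(uv[:,1]-K[1,2])/K[1,1],-np.ones(len(uv))]
    return T[:3,3],d@T[:3,:3].T
def onplane(c,uv,z,T):
    o,d=rays(c,uv,T); return o+d*((z-o[2])/d[:,2])[:,None]
def cloud(c,dep,T):
    v,u=np.mgrid[:400,:640]; o,d=rays(c,np.c_[u.ravel(),v.ravel()],T)
    return (o+d*dep.reshape(-1,1)).reshape(400,640,3)
def colmask(p,n):
    h,s,v=cv2.split(cv2.cvtColor(p,cv2.COLOR_BGR2HSV).astype(int))if 0 else [x.astype(int) for x in cv2.split(cv2.cvtColor(p,cv2.COLOR_BGR2HSV))]
    lo={'red':((h<5)|(h>174))&(s>200)&(v>120),'yellow':(h>21)&(h<34)&(s>180)&(v>150),'blue':(h>98)&(h<118)&(s>110)&(v>60),'green':(h>50)&(h<85)&(s>80)&(v>40)}
    return lo[n].astype(np.uint8)
E
python3 - <<'E'
from h import *;import pickle
D=pickle.load(open('d0.pkl','rb'))
for cn in D:
    p,d,c=D[cn];T=cam2world(c);P=cloud(c,d,T)
    print(cn)
    for n in ['red','yellow','blue','green']:
        m=colmask(p,n);k,l,s,ce=cv2.connectedComponentsWithStats(m)
        for i in range(1,k):
            if s[i,4]<25: continue
            q=P[l==i]; q=q[(q[:,0]>0.3)&(q[:,0]<.9)]
            if len(q)<20: continue
            print(n,s[i,4],ce[i].round(0),np.median(q,0).round(4),q[:,2].min().round(3),q[:,2].max().round(3))
p=D['scene'][0][140:300,150:480];cv2.imwrite('pics/crop0.png',cv2.resize(p,None,fx=2.4,fy=2.4,interpolation=cv2.INTER_CUBIC))
E
```

```text
scene
red 1032 [447. 230.] [0.5376 0.2966 0.0085] 0.002 0.03
red 95 [353. 234.] [0.5947 0.0465 0.0255] 0.008 0.031
yellow 65 [219. 185.] [ 0.4605 -0.3649  0.0263] 0.023 0.031
yellow 662 [412. 229.] [0.5439 0.2036 0.0082] 0.003 0.028
blue 541 [438. 194.] [0.3977 0.2786 0.0084] 0.003 0.029
blue 49 [350. 189.] [0.4257 0.0216 0.026 ] 0.019 0.03
green 540 [410. 192.] [0.4015 0.198  0.0081] 0.0 0.027
green 73 [298. 236.] [ 0.6237 -0.0972  0.0261] 0.022 0.03
side
red 82 [283. 232.] [0.5945 0.0483 0.024 ] 0.007 0.03
red 1230 [273. 317.] [0.5401 0.2884 0.0074] 0.002 0.028
yellow 49 [363. 144.] [ 0.4589 -0.3624  0.0251] 0.021 0.029
yellow 893 [283. 288.] [0.5423 0.2062 0.0067] 0.001 0.026
blue 143 [346. 239.] [0.4237 0.0313 0.0238] 0.002 0.03
blue 2039 [329. 329.] [0.403  0.2837 0.0073] -0.0 0.028
green 112 [289. 195.] [ 0.622  -0.0854  0.0233] 0.004 0.03
green 1676 [336. 298.] [0.4076 0.2002 0.0073] 0.001 0.028
```

View pics/crop0.png

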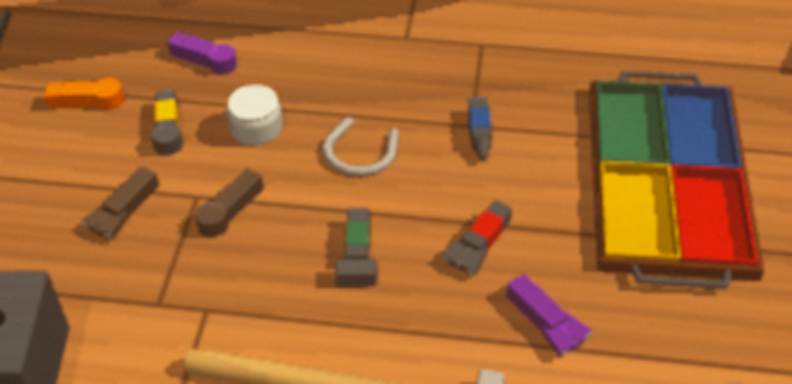

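Choice by description: red is the dark banded hot-cut at (353,234), not the purple (378,270) or the brown (200,225). Yellow is the dark banded fuller at (219,190), not the orange (184,179), purple (234,160) or brown (246,224). Blue is the punch at (350,192) and green is the flatter at (299,242). The close crop confirms all four bands.

```bash
cat >> h.py <<'E'
B={'red':(.5946,.047),'yellow':(.460,-.364),'blue':(.4247,.0265),'green':(.623,-.091)}
def toolpose(P,b,zlo=.015,r=.085):
    m=((P[...,2]>zlo)&(P[...,2]<.04)&(np.hypot(P[...,0]-b[0],P[...,1]-b[1])<r)).astype(np.uint8)
    k,l,s,ce=cv2.connectedComponentsWithStats(m)
    best=min(range(1,k),key=lambda i:np.hypot(*(P[l==i][:,:2]-b).T).min()+(s[i,4]<30)*9)
    q=P[l==best][:,:2]
    (cx,cy),(w,h),a=cv2.minAreaRect((q*1000).astype(np.float32))
    a=np.deg2rad(a); 
    if h>w:a+=np.pi/2; w,h=h,w
    a=(a+np.pi/2)%np.pi-np.pi/2
    # shank axis: rear points only
    ax=np.array([np.cos(a),np.sin(a)]);
    t=q@ax; n=q@[-ax[1],ax[0]]
    e=t.min();sel=(t<e+.060)
    vx,vy,x0,y0=cv2.fitLine((q[sel]).astype(np.float32),cv2.DIST_HUBER,0,1e-4,1e-4).ravel()
    if vx<0:vx,vy=-vx,-vy
    af=np.arctan2(vy,vx)
    v=np.array([vx,vy]);tt=(q-[x0,y0])@v
    lo,hi=np.percentile(tt,[1,99])
    return dict(n=len(q),rect=(round(cx,1),round(cy,1),round(w,1),round(h,1),round(a,3)),yaw=round(float(af),3),len=round(hi-lo,4),cen=(np.array([x0,y0])+v*(lo+hi)/2).round(4))
E
python3 - <<'E'
from h import *;import pickle
D=pickle.load(open('d0.pkl','rb'))
for cn in D:
    p,d,c=D[cn];T=cam2world(c);P=cloud(c,d,T)
    print(cn)
    for n in B: print(n,toolpose(P,np.array(B[n])))
    for n in B:
        m=colmask(p,n);k,l,s,ce=cv2.connectedComponentsWithStats(m)
        pts=[P[l==i] for i in range(1,k)]
        pts=[x for x in pts if len(x)>300 and .3<np.median(x[:,0])<.9 and 0<np.median(x[:,1])<.45]
        q=np.concatenate(pts); q=q[q[:,2]>.0195]; 
        print(n,len(q),cv2.minAreaRect((q[:,:2]*1000).astype(np.float32)))
E
```

```text
scene
red {'n': 355, 'rect': (601.8, 32.9, 97.4, 40.6, np.float64(-0.374)), 'yaw': -0.52, 'len': np.float64(0.0944), 'cen': array([0.6038, 0.0373])}
yellow {'n': 236, 'rect': (468.1, -366.4, 97.7, 34.4, np.float64(0.33)), 'yaw': 0.304, 'len': np.float64(0.0946), 'cen': array([ 0.4688, -0.3643])}
blue {'n': 193, 'rect': (434.3, 20.3, 97.1, 23.6, np.float64(0.095)), 'yaw': 0.133, 'len': np.float64(0.0939), 'cen': array([0.4339, 0.0205])}
green {'n': 341, 'rect': (633.2, -95.4, 96.6, 43.8, np.float64(0.084)), 'yaw': 0.2, 'len': np.float64(0.0944), 'cen': array([ 0.6332, -0.096 ])}
red 134 ((933.6417236328125, 217.51028442382812), (103.68448638916016, 946.4340209960938), 78.88936614990234)
yellow 22 ((948.658447265625, 157.930419921875), (69.25823211669922, 891.345458984375), 83.81010437011719)
blue 22 ((420.9181823730469, 250.90316772460938), (108.0718994140625, 22.406639099121094), 16.921152114868164)
green 18 ((880.6630859375, 153.9154510498047), (68.56770324707031, 1024.4437255859375), 85.03726196289062)
side
red {'n': 302, 'rect': (603.2, 42.2, 98.6, 39.7, np.float64(-0.457)), 'yaw'
[... 248 characters left out ...]
 25.8, 89.9, 28.7, np.float64(0.164)), 'yaw': 0.132, 'len': np.float64(0.0869), 'cen': array([0.4319, 0.0297])}
green {'n': 286, 'rect': (632.8, -93.3, 94.7, 46.4, np.float64(0.189)), 'yaw': 0.192, 'len': np.float64(0.0935), 'cen': array([ 0.6315, -0.0872])}
red 218 ((460.51019287109375, 496.9356994628906), (152.3673553466797, 548.1202392578125), 22.424219131469727)
yellow 21 ((390.70269775390625, 454.98699951171875), (15.292902946472168, 572.27783203125), 20.023298263549805)
blue 344 ((381.3663024902344, 487.0067138671875), (140.5474395751953, 486.1910705566406), 6.127960681915283)
green 245 ((382.77227783203125, 446.51666259765625), (139.07699584960938, 565.95068359375), 5.685128211975098)
```

```bash
python3 - <<'E'
from h import *;import pickle
D=pickle.load(open('d0.pkl','rb'))
for cn in D:
    p,d,c=D[cn];T=cam2world(c);P=cloud(c,d,T)
    print(cn)
    inb=(P[...,0]>.25)&(P[...,0]<.7)&(P[...,1]>.1)&(P[...,1]<.42)
    allq=[]
    for n in B:
        m=(colmask(p,n)>0)&inb
        fl=P[m&(P[...,2]<.012)&(P[...,2]>.003)][:,:2]; 
        w=P[m&(P[...,2]>-.005)][:,:2]
        print(n,len(fl),'floor',[np.round(x,1) for x in cv2.minAreaRect((fl*1000).astype(np.float32))],'all',[np.round(x,1) for x in cv2.minAreaRect((w*1000).astype(np.float32))])
        allq.append(w)
    q=np.concatenate(allq);print('caddy',[np.round(x,2) for x in cv2.minAreaRect((q*1000).astype(np.float32))])
    m=((P[...,2]>.045)&(P[...,2]<.5)&(P[...,0]>.15)&(P[...,0]<1.1)&(abs(P[...,1])<.8)&(d>0)).astype(np.uint8)
    k,l,s,ce=cv2.connectedComponentsWithStats(m)
    for i in range(1,k):
        if s[i,4]>20:
            q=P[l==i];print(ce[i].round(),s[i,4],q.min(0).round(3),q.max(0).round(3))
E
```

```text
scene
red 843 floor [array([532.8, 294.8]), array([123.2,  71.1]), np.float64(2.7)] all [array([542. , 295.2]), array([143. ,  77.8]), np.float64(1.7)]
yellow 630 floor [array([539.9, 204. ]), array([118.2,  55.5]), np.float64(1.3)] all [array([544.3, 209.6]), array([141.1,  75.5]), np.float64(0.8)]
blue 509 floor [array([390.2, 279.9]), array([124.2,  56.9]), np.float64(2.5)] all [array([400.5, 278. ]), array([144.4,  61.6]), np.float64(2.2)]
green 493 floor [array([397.7, 197.4]), array([116.9,  57.4]), np.float64(3.0)] all [array([405.3, 204.1]), array([137.7,  80.4]), np.float64(5.1)]
caddy [array([472.86, 250.17]), array([286.63, 162.07]), np.float64(3.26)]
[127.  42.] 3177 [ 0.187 -0.725  0.227] [ 0.335 -0.523  0.499]
[365.  41.] 4409 [ 0.15  -0.08   0.143] [0.252 0.111 0.499]
[164. 120.] 586 [ 0.15  -0.735  0.045] [ 0.227 -0.51   0.077]
[555. 141.] 1685 [0.15  0.533 0.045] [0.323 0.752 0.146]
[254. 182.] 174 [ 0.422 -0.284  0.045] [ 0.483 -0.228  0.051]
[132. 281.] 4238 [ 0.77  -0.538  0.045] [ 0.912 -0.363  0.107]
[530. 332.] 1286 [0.812 0.395 0.045] [0.893 0.503 0.097]
side

[... 269 characters left out ...]
 79.9]), np.float64(3.2)]
blue 1560 floor [array([403.8, 284.5]), array([131.7,  71. ]), np.float64(3.3)] all [array([402.6, 288.3]), array([137.3,  84.1]), np.float64(2.8)]
green 1318 floor [array([407.9, 202.3]), array([132.1,  68.5]), np.float64(2.5)] all [array([406.9, 207.3]), array([137.4,  82.9]), np.float64(3.5)]
caddy [array([474.76, 252.05]), array([277.62, 164.57]), np.float64(3.0)]
[440.  26.] 849 [ 0.24  -0.704  0.224] [ 0.333 -0.515  0.409]
[260. 101.] 1521 [ 0.768 -0.537  0.045] [ 0.908 -0.356  0.108]
[468. 159.] 5607 [ 0.15  -0.732  0.045] [0.249 0.114 0.5  ]
[358. 162.] 110 [ 0.424 -0.28   0.045] [ 0.481 -0.224  0.05 ]
[108. 335.] 1228 [0.812 0.4   0.045] [0.894 0.51  0.094]
```

Call:
play_rows(
  targets=[
    [0,0,-0.015,0.035,0.044,-0.015,0.75],
    [0,0,-0.015,0.035,0.044,-0.02,0.75],
    [0,0,-0.015,0.035,0.044,-0.02,0.75],
    [0,0,-0.015,0.035,0.044,-0.02,0.75],
    [0,0,-0.015,0.035,0.044,-0.02,0.75],
    [0,0,-0.015,0.035,0.044,-0.02,0.75],
    [0,0,0,0,0,0,0.75],
  ],
  grip_force=40,
)

```text
t: 0.98
eef_pos: [0.4732, -0.3499, 0.1156]
ee_rot: [3.138, -0.003, -2.842]
force: [-0.0, -0.2, 0.5]
width: 0.0658
```

```bash
cat > look.py <<'E'
import sys;from station import *
from h import *
n=sys.argv[1];b=np.array([float(x) for x in sys.argv[2:4]]);tag=sys.argv[4]
st=get_state();p,d=grab_frame('wrist');c=camera_params('wrist');T=cam2world(c,st);P=cloud(c,d,T)
cv2.imwrite(f'pics/{tag}.png',p)
print(st['t'],st['eef_pos'].round(4),st['ee_rot'].round(4),st['width'])
print(toolpose(P,b,.012))
print('top',toolpose(P,b,.019))
m=colmask(p,n)>0;q=P[m&(d>0)];q=q[np.hypot(*(q[:,:2]-b).T)<.07];print('band',len(q),np.median(q,0).round(4))
E
python3 look.py yellow .4686 -.3595 w1
```

```text
0.975 [ 0.4732 -0.3499  0.1156] [ 3.1383e+00 -2.9000e-03 -2.8421e+00] 0.06577419565915155
{'n': 4400, 'rect': (466.8, -361.8, 94.1, 34.6, np.float64(0.287)), 'yaw': 0.299, 'len': np.float64(0.0914), 'cen': array([ 0.4659, -0.3622])}
top {'n': 4342, 'rect': (467.0, -362.3, 93.8, 34.5, np.float64(0.303)), 'yaw': 0.298, 'len': np.float64(0.0908), 'cen': array([ 0.4662, -0.3621])}
band 0 [nan nan nan]
  return _methods._mean(a, axis=axis, dtype=dtype,
  ret = um.true_divide(
```

View pics/w1.png

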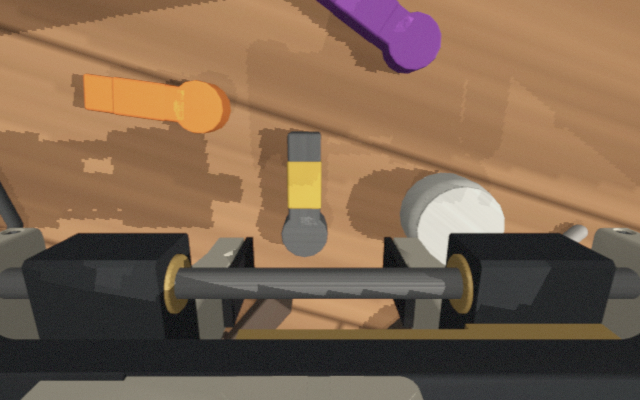

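The wrist view shows the yellow-banded fuller at (304,190), with the jar at (455,220) clear of the fingers.

Call:
play_rows(
  targets=[
    [0,0,0,-0.0067,-0.0116,-0.02,0.75],
    [0,0,0,0,0,-0.035,0.75],
    [0,0,0,0,0,-0.03,0.75],
    [0,0,0,0,0,-0.01,0.75],
  ],
)

```text
t: 1.52
eef_pos: [0.4653, -0.3667, 0.0217]
ee_rot: [-3.141, 0.001, -2.845]
force: [0.5, -0.0, 0.1]
width: 0.0658
```

Call:
play_rows(
  targets=[
    [0,0,0,0.001,0.005,-0.003,0.75],
    [0,0,0,0,0,0,0.6],
    [0,0,0,0,0,0,0.2],
    [0,0,0,0,0,0,0.2],
    [0,0,0,0,0,0,0.2],
    [0,0,0,0,0,0,0.2],
    [0,0,0,0,0,0,0.2],
  ],
  grip_force=40,
)

```text
t: 2.4
eef_pos: [0.4677, -0.363, 0.0222]
ee_rot: [-3.138, 0.004, -2.845]
force: [-0.6, -0.2, -1.6]
width: 0.0238
```

Call:
play_rows(
  targets=[
    [0,0,0,0,0,0.03,0.2],
    [0,0,0,0,0,0.03,0.2],
    [0,0,-0.02,0.006,0.03,0.03,0.2],
    [0,0,-0.025,0.007,0.05,0,0.2],
    [0,0,-0.025,0.007,0.05,0,0.2],
    [0,0,-0.025,0.007,0.05,0,0.2],
    [0,0,-0.025,0.007,0.05,0,0.2],
    [0,0,-0.025,0.007,0.05,0,0.2],
    [0,0,-0.025,0.007,0.05,0,0.2],
    [0,0,-0.025,0.007,0.05,0,0.2],
    [0,0,-0.025,0.007,0.05,0,0.2],
    [0,0,0,0,0,0,0.2],
  ],
)

```text
t: 3.9
eef_pos: [0.5216, 0.082, 0.1064]
ee_rot: [3.137, -0.009, -3.079]
force: [-0.6, -1.3, -4.1]
width: 0.0238
```

Call:
play_rows(
  targets=[
    [-0.004,-0.008,-0.005,0.006,0.035,0,0.2],
    [0,0,-0.005,0.006,0.035,0,0.2],
    [0,0,0,0.006,0.035,0,0.2],
    [0,0,0,0.006,0.02,0,0.2],
    [0,0,0,0,0,0,0.2],
  ],
)

```text
t: 4.53
eef_pos: [0.5422, 0.2077, 0.1026]
ee_rot: [-3.138, -0.01, -3.091]
force: [0.1, 0.3, -4.6]
width: 0.0234
```

```bash
python3 - <<'E'
from station import *
from h import *
st=get_state();p,d=grab_frame('wrist');c=camera_params('wrist');T=cam2world(c,st);P=cloud(c,d,T)
cv2.imwrite('pics/w2.png',p)
print(st['t'],st['eef_pos'],st['ee_rot'])
for n in ['green','blue','yellow','red']:
    q=P[(colmask(p,n)>0)&(d>0)&(P[...,2]<.03)&(P[...,2]>-.005)]
    if len(q)>100: print(n,len(q),cv2.minAreaRect((q[:,:2]*1000).astype(np.float32)))
p,d=grab_frame('side');cv2.imwrite('pics/s2.png',p)
E
```

```text
4.525 [0.54216046 0.20767359 0.1025519 ] [-3.13765056 -0.01001638 -3.09098382]
green 14907 ((436.9795227050781, 208.3972625732422), (73.97313690185547, 80.08663177490234), 2.977015972137451)
blue 18214 ((439.0818176269531, 170.69256591796875), (74.46501159667969, 319.94873046875), 2.8008835315704346)
```

View pics/w2.png

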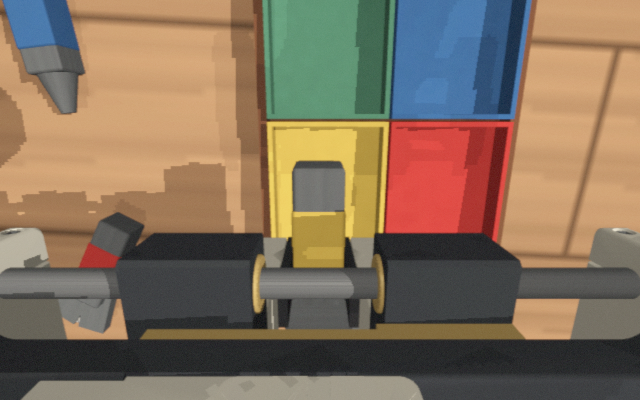

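View pics/s2.png

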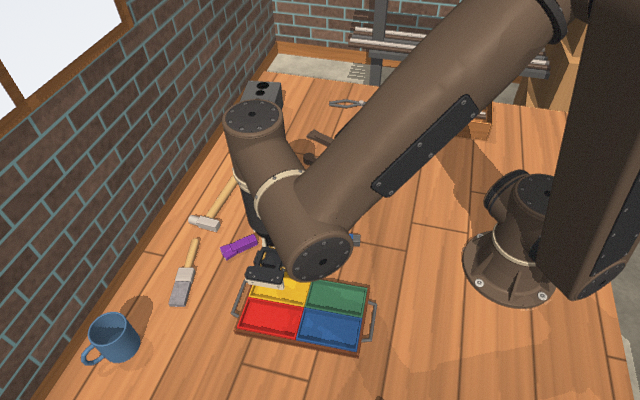

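Call:
play_rows(
  targets=[
    [0.003,-0.01,0,0.0043,0.0065,-0.015,0.2],
    [0,0,0,0,0,-0.02,0.2],
    [0,0,0,0,0,-0.01,0.2],
    [0,0,0,0,0,0,0.2],
  ],
)

```text
t: 5.12
eef_pos: [0.5452, 0.2086, 0.0567]
ee_rot: [-3.139, -0.002, -3.096]
force: [-0.8, -0.2, -4.7]
width: 0.0235
```

Call:
play_rows(
  targets=[
    [0,0,0.005,0.001,0.006,-0.006,0.2],
    [0,0,0,0,0,0,0.2],
    [0,0,0,0,0,0,0.2],
  ],
)

```text
t: 5.5
eef_pos: [0.5471, 0.2152, 0.0519]
ee_rot: [-3.14, 0.0, -3.091]
force: [0.0, -0.0, -3.6]
width: 0.0235
```

Call:
play_rows(
  targets=[
    [0,0,0,0,0,-0.012,0.2],
    [0,0,0,0,-0.001,-0.008,0.2],
    [0,0,0,0,0,0,0.2],
    [0,0,0,0,0,0,0.2],
  ],
)

```text
t: 6.0
eef_pos: [0.547, 0.2141, 0.0304]
ee_rot: [-3.14, 0.0, -3.091]
force: [0.5, 0.1, -4.5]
width: 0.0232
```

Call:
play_rows(
  targets=[
    [0,0,0,0,0,-0.001,0.2],
    [0,0,0,0,0,0,0.33],
    [0,0,0,0,0,0,0.34],
    [0,0,0,0,0,0,0.34],
  ],
)

```text
t: 6.5
eef_pos: [0.5489, 0.2152, 0.0315]
ee_rot: [3.141, 0.004, -3.09]
force: [-0.5, -0.8, -1.4]
width: 0.0297
```

Call:
play_rows(
  targets=[
    [0,0,0,0,0,0.03,0.34],
    [0,0,0,0,0,0.035,0.34],
    [0,0,-0.05,0.008,-0.025,0.02,0.6],
    [0,0,-0.1,0.01,-0.03,0,0.75],
    [0,0,-0.1,0.01,-0.035,0,0.75],
    [0,0,-0.1,0.01,-0.035,0,0.75],
    [0,0,-0.1,0.01,-0.035,0,0.75],
    [0,0,-0.06,0.006,-0.015,0,0.75],
    [0,0,0,0,0,0,0.75],
  ],
)

```text
t: 7.62
eef_pos: [0.6059, 0.0364, 0.1229]
ee_rot: [3.137, 0.01, 2.67]
force: [-0.3, 0.3, 1.2]
width: 0.0659
```

```bash
python3 look.py red .6034 .0405 w3
```

```text
7.625 [0.6059 0.0364 0.1229] [3.137 0.01  2.67 ] 0.06591989959633035
{'n': 4515, 'rect': (603.4, 43.1, 98.4, 42.4, np.float64(-0.54)), 'yaw': -0.447, 'len': np.float64(0.0955), 'cen': array([0.6013, 0.0407])}
top {'n': 2949, 'rect': (589.3, 46.2, 69.6, 24.9, np.float64(-0.457)), 'yaw': -0.456, 'len': np.float64(0.068), 'cen': array([0.5892, 0.0464])}
band 0 [nan nan nan]
  return _methods._mean(a, axis=axis, dtype=dtype,
  ret = um.true_divide(
```

View pics/w3.png

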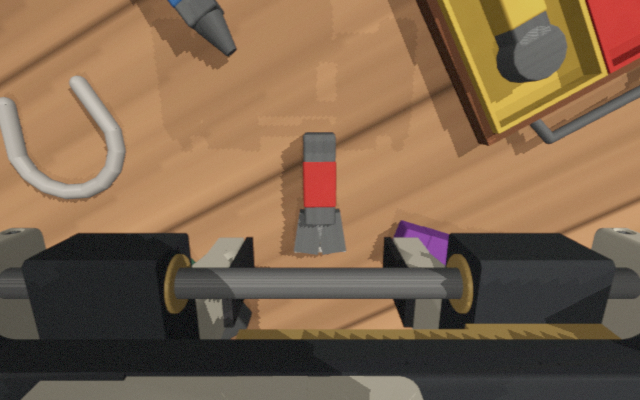

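The wrist view shows the red-banded hot-cut at (320,190) and the fuller resting in the yellow bay at (530,45). The purple decoy at (425,240) is near the right finger, so I'll check that clearance.

```bash
python3 - <<'E'
from h import *;import pickle
D=pickle.load(open('d0.pkl','rb'))
for cn in D:
    p,d,c=D[cn];T=cam2world(c);P=cloud(c,d,T)
    h=cv2.cvtColor(p,cv2.COLOR_BGR2HSV)
    m=(h[...,0]>125)&(h[...,0]<160)&(h[...,1]>80)&(P[...,2]>.003)&(P[...,0]>.55)&(P[...,0]<.8)&(abs(P[...,1]-.1)<.12)
    q=P[m][:,:2]-[.602,.0405];a=-.46
    x=q@[np.cos(a),np.sin(a)];y=q@[-np.sin(a),np.cos(a)]
    print(len(q),x.min(),x.max(),y.min(),y.max())
    for lo in range(-30,90,10):
        s=(x*1000>lo)&(x*1000<lo+10)
        if s.any():print(lo,y[s].min().round(3))
    for n,tp in dict(red=(.602,.0405,-.46),blue=(.433,.025,.133),green=(.632,-.0915,.196)).items():
        q=P-[tp[0],tp[1],0];a=tp[2];x=q[...,0]*np.cos(a)+q[...,1]*np.sin(a);y=-q[...,0]*np.sin(a)+q[...,1]*np.cos(a)
        s=(abs(x)<.022)&(abs(y)>.02)&(abs(y)<.075)&(P[...,2]>.005)&(P[...,2]<.06)
        print(n,s.sum(),np.sort(abs(y[s]))[:3],np.median(x[s]) if s.any() else 0)
E
```

```text
375 0.02998586254159042 0.08664074918283174 0.062336553751541623 0.15642054172293063
20 0.07
30 0.065
40 0.062
50 0.067
60 0.093
70 0.117
80 0.133
red 16 [0.02119037 0.02510295 0.02809714] 0.0007286117580714031
blue 14 [0.0212763  0.02826324 0.03160743] -0.0060569363499250435
green 10 [0.02227299 0.02487329 0.0263198 ] -0.007714064403202504
441 0.025248348669950186 0.08546081659183671 0.06323006594665619 0.1604071985564179
20 0.07
30 0.066
40 0.063
50 0.063
60 0.097
70 0.125
80 0.14
red 2 [0.02006137 0.06535688] 0.0168862486013253
blue 1 [0.07233697] 0.02097889097599997
green 1 [0.0576941] -0.013819342941797218
```

Call:
play_rows(
  targets=[
    [0,0.008,0.01,-0.004,0.004,-0.03,0.65],
    [0,0,0,0,0,-0.035,0.65],
    [0,0,0,0,0,-0.02,0.65],
    [0,0,0,0,0,0,0.65],
  ],
)

```text
t: 8.18
eef_pos: [0.6017, 0.0455, 0.037]
ee_rot: [3.138, 0.005, 2.69]
force: [-0.4, 0.1, -0.0]
width: 0.057
```

Call:
play_rows(
  targets=[
    [0,0,-0.01,0,-0.005,-0.01,0.65],
    [0,0,0,0,0,-0.006,0.65],
    [0,0,0,0,0,0,0.65],
  ],
)

```text
t: 8.55
eef_pos: [0.6029, 0.0417, 0.0221]
ee_rot: [3.136, 0.007, 2.682]
force: [-0.8, -0.4, -0.5]
width: 0.057
```

Call:
play_rows(
  targets=[
    [0,0.006,0,0,0,-0.001,0.5],
    [0,0,0,0,0,0,0.2],
    [0,0,0,0,0,0,0.2],
    [0,0,0,0,0,0,0.2],
    [0,0,0,0,0,0,0.2],
  ],
  grip_force=40,
)

```text
t: 9.18
eef_pos: [0.6035, 0.0416, 0.0222]
ee_rot: [3.138, 0.002, 2.682]
force: [0.1, 0.6, -1.0]
width: 0.0238
```

Call:
play_rows(
  targets=[
    [0,0,0,0,0,0.03,0.2],
    [0,0,0.03,0,0.005,0.035,0.2],
    [0,0,0.08,-0.008,0.03,0.015,0.2],
    [0,0,0.08,-0.01,0.04,0,0.2],
    [0,0,0.08,-0.01,0.04,0,0.2],
    [0,0,0.08,-0.01,0.04,0,0.2],
    [0,0,0.08,-0.01,0.04,0,0.2],
    [0,0,0.08,-0.01,0.04,0,0.2],
    [0,0,0,0,0.015,0,0.2],
    [0,0,0,0,0,0,0.2],
  ],
)

```text
t: 10.42
eef_pos: [0.5377, 0.2972, 0.0991]
ee_rot: [-3.141, -0.007, -3.08]
force: [0.6, -1.1, -3.4]
width: 0.0235
```

Call:
play_rows(
  targets=[
    [0,-0.006,-0.006,0.004,0,-0.02,0.2],
    [0,0,0,0,0,-0.02,0.2],
    [0,0,0,0,0,0,0.2],
    [0,0,0,0,0,0,0.2],
  ],
)

```text
t: 10.92
eef_pos: [0.5422, 0.2935, 0.0582]
ee_rot: [-3.139, -0.002, -3.091]
force: [0.3, 0.5, -3.5]
width: 0.0234
```

Call:
play_rows(
  targets=[
    [0,0,0,0,0.003,-0.012,0.2],
    [0,0,0,0,0,-0.008,0.2],
    [0,0,0,0,0,-0.006,0.2],
    [0,0,0,0,0,0,0.2],
    [0,0,0,0,0,0,0.2],
  ],
)

```text
t: 11.55
eef_pos: [0.5428, 0.2967, 0.0318]
ee_rot: [-3.14, -0.001, -3.092]
force: [-0.4, 0.7, -3.3]
width: 0.0232
```

Call:
play_rows(
  targets=[
    [0,0,0,0,0,-0.002,0.2],
    [0,0,0,0,0,0,0.33],
    [0,0,0,0,0,0,0.34],
    [0,0,0,0,0,0,0.34],
  ],
)

```text
t: 12.05
eef_pos: [0.5441, 0.2978, 0.0316]
ee_rot: [3.141, 0.002, -3.091]
force: [0.3, 0.2, -0.6]
width: 0.0296
```

Call:
play_rows(
  targets=[
    [0,0,0,0,0,0.03,0.34],
    [0,0,0,0,0,0.035,0.34],
    [0,0,0,-0.01,-0.03,0.02,0.6],
    [0,0,0.015,-0.017,-0.042,0,0.65],
    [0,0,0.015,-0.017,-0.042,0,0.65],
    [0,0,0.015,-0.017,-0.042,0,0.65],
    [0,0,0.015,-0.017,-0.042,0,0.65],
    [0,0,0.015,-0.017,-0.042,0,0.65],
    [0,0,0.015,-0.015,-0.03,0,0.65],
    [0,0,0,0,0,0,0.65],
  ],
)

```text
t: 13.3
eef_pos: [0.4314, 0.0214, 0.122]
ee_rot: [3.138, 0.01, -2.996]
force: [0.4, 0.2, 0.3]
width: 0.0569
```

```bash
python3 look.py blue .433 .025 w4 2>/dev/null
```

```text
13.3 [0.4314 0.0214 0.122 ] [ 3.1382  0.0101 -2.9957] 0.056929986723250475
{'n': 3360, 'rect': (433.5, 24.4, 95.7, 24.6, np.float64(0.163)), 'yaw': 0.16, 'len': np.float64(0.0917), 'cen': array([0.4316, 0.0243])}
top {'n': 3072, 'rect': (427.5, 23.4, 83.6, 24.6, np.float64(0.163)), 'yaw': 0.16, 'len': np.float64(0.0789), 'cen': array([0.4257, 0.0234])}
band 1371 [0.4224 0.0225 0.0241]
```

View pics/w4.png

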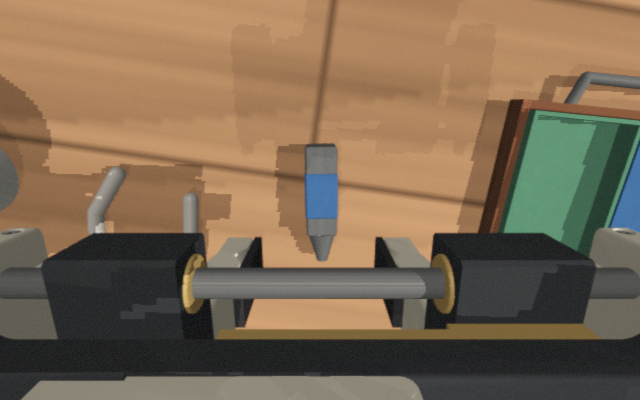

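The wrist view shows the blue-banded punch at (321,200), with the jaws clear on both sides.

Call:
play_rows(
  targets=[
    [-0.003,0.009,0.012,0.001,0.002,-0.03,0.65],
    [0,0,0,0,0,-0.035,0.65],
    [0,0,0,0,0,-0.02,0.65],
    [0,0,0,0,0,0,0.65],
  ],
)

```text
t: 13.85
eef_pos: [0.4377, 0.0277, 0.037]
ee_rot: [3.138, 0.008, -2.981]
force: [-0.2, 0.0, -0.3]
width: 0.057
```

Call:
play_rows(
  targets=[
    [0,0.006,0,-0.005,-0.003,-0.01,0.65],
    [0,0,0,0,0,-0.007,0.65],
    [0,0,0,0,0,0,0.65],
  ],
)

```text
t: 14.22
eef_pos: [0.434, 0.0259, 0.0205]
ee_rot: [3.136, 0.005, -2.98]
force: [-0.8, -0.6, 0.6]
width: 0.057
```

Call:
play_rows(
  targets=[
    [0,0.003,0,-0.001,-0.001,0,0.5],
    [0,0,0,0,0,0,0.2],
    [0,0,0,0,0,0,0.2],
    [0,0,0,0,0,0,0.2],
    [0,0,0,0,0,0,0.2],
  ],
  grip_force=40,
)

```text
t: 14.85
eef_pos: [0.4336, 0.0251, 0.0215]
ee_rot: [3.135, 0.004, -2.98]
force: [1.0, 0.5, -3.3]
width: 0.0238
```

Call:
play_rows(
  targets=[
    [0,0,0,0,0,0.03,0.2],
    [0,0,0,0,0.005,0.035,0.2],
    [0,0,-0.015,-0.003,0.03,0.015,0.2],
    [0,0,-0.015,-0.005,0.042,0,0.2],
    [0,0,-0.02,-0.005,0.042,0,0.2],
    [0,0,-0.02,-0.005,0.042,0,0.2],
    [0,0,-0.02,-0.005,0.042,0,0.2],
    [0,0,-0.015,-0.004,0.042,0,0.2],
    [0,0,0,-0.002,0.02,0,0.2],
    [0,0,0,0,0,0,0.2],
  ],
)

```text
t: 16.1
eef_pos: [0.3952, 0.2937, 0.098]
ee_rot: [3.14, -0.01, -3.094]
force: [-0.4, 0.3, -4.8]
width: 0.0236
```

Call:
play_rows(
  targets=[
    [0,-0.009,0.005,0.007,-0.003,-0.02,0.2],
    [0,0,0,0,0,-0.02,0.2],
    [0,0,0,0,0,0,0.2],
    [0,0,0,0,0,0,0.2],
  ],
)

```text
t: 16.6
eef_pos: [0.4013, 0.2865, 0.0565]
ee_rot: [-3.14, -0.004, -3.091]
force: [-0.4, 0.3, -5.2]
width: 0.0238
```

Call:
play_rows(
  targets=[
    [0,-0.003,0,0.001,0.002,-0.012,0.2],
    [0,0,0,0,0,-0.008,0.2],
    [0,0,0,0,0,-0.005,0.2],
    [0,0,0,0,0,0,0.2],
    [0,0,0,0,0,0,0.2],
  ],
)

```text
t: 17.23
eef_pos: [0.4029, 0.2889, 0.0311]
ee_rot: [-3.141, 0.0, -3.091]
force: [-0.8, 0.4, -4.5]
width: 0.0237
```

Call:
play_rows(
  targets=[
    [0,0,0,0,0,-0.0015,0.2],
    [0,0,0,0,0,0,0.33],
    [0,0,0,0,0,0,0.34],
    [0,0,0,0,0,0,0.34],
  ],
)

```text
t: 17.73
eef_pos: [0.4041, 0.2906, 0.0313]
ee_rot: [3.139, 0.003, -3.09]
force: [0.7, -0.3, -0.1]
width: 0.0297
```

Call:
play_rows(
  targets=[
    [0,0,0,0,0,0.03,0.34],
    [0,0,0,0,0,0.035,0.34],
    [0,0,0,0.015,-0.025,0.02,0.5],
    [0,0,0.018,0.025,-0.042,0,0.65],
    [0,0,0.018,0.025,-0.042,0,0.65],
    [0,0,0.018,0.025,-0.042,0,0.65],
    [0,0,0.018,0.025,-0.042,0,0.65],
    [0,0,0.018,0.025,-0.042,0,0.65],
    [0,0,0.018,0.025,-0.042,0,0.65],
    [0,0,0.018,0.025,-0.042,0,0.65],
    [0,0,0.018,0.025,-0.042,0,0.65],
    [0,0,0,0.01,-0.02,0,0.65],
  ],
)

```text
t: 19.23
eef_pos: [0.6374, -0.1005, 0.1235]
ee_rot: [3.137, 0.013, -2.934]
force: [0.3, -0.2, -0.6]
width: 0.0573
```

Call:
play_rows(
  targets=[
    [0,0,0,0,0,0,0.65],
  ],
)

```text
t: 19.35
eef_pos: [0.6378, -0.1022, 0.1232]
ee_rot: [3.137, 0.013, -2.936]
force: [-1.1, 0.7, 0.0]
width: 0.0568
```

```bash
python3 look.py green .632 -.0915 w5 2>/dev/null
```

```text
19.35 [ 0.6378 -0.1022  0.1232] [ 3.1367  0.013  -2.9363] 0.05683640657589341
{'n': 4540, 'rect': (631.5, -94.6, 94.7, 44.0, np.float64(0.139)), 'yaw': 0.137, 'len': np.float64(0.0932), 'cen': array([ 0.6312, -0.0946])}
top {'n': 2925, 'rect': (619.1, -96.2, 69.8, 25.0, np.float64(0.138)), 'yaw': 0.136, 'len': np.float64(0.068), 'cen': array([ 0.6188, -0.0963])}
band 1347 [ 0.6214 -0.0964  0.0241]
```

View pics/w5.png

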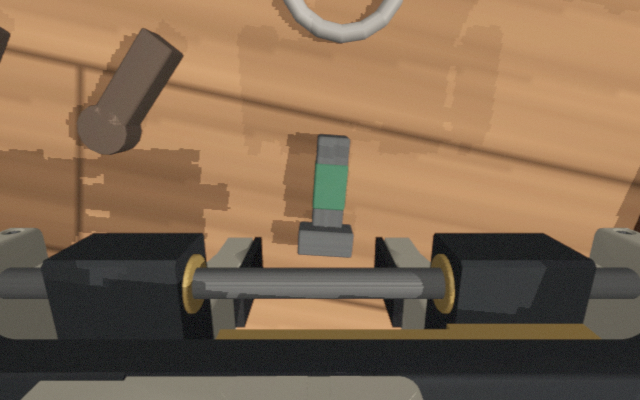

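The wrist view shows the green-banded flatter at (330,195), tilted slightly to the jaws. I'll turn −0.068 to match.

Call:
play_rows(
  targets=[
    [-0.002,0.012,-0.06,-0.006,0.007,-0.03,0.65],
    [0,0,0,0,0,-0.035,0.65],
    [0,0,0,0,0,-0.02,0.65],
    [0,0,0,0,0,0,0.65],
  ],
)

```text
t: 19.9
eef_pos: [0.6306, -0.0908, 0.038]
ee_rot: [3.136, 0.003, -2.995]
force: [-0.0, 0.6, 0.7]
width: 0.0568
```

Call:
play_rows(
  targets=[
    [-0.004,0.003,-0.01,0,-0.004,-0.01,0.65],
    [0,0,0,0,0,-0.007,0.65],
    [0,0,0,0,0,0,0.65],
  ],
)

```text
t: 20.27
eef_pos: [0.6318, -0.0939, 0.0224]
ee_rot: [3.14, 0.003, -3.004]
force: [0.3, 0.7, -0.5]
width: 0.0568
```

Call:
play_rows(
  targets=[
    [0,0.003,0,0,0,-0.001,0.5],
    [0,0,0,0,0,0,0.2],
    [0,0,0,0,0,0,0.2],
    [0,0,0,0,0,0,0.2],
    [0,0,0,0,0,0,0.2],
  ],
  grip_force=40,
)

```text
t: 20.9
eef_pos: [0.6325, -0.0941, 0.0225]
ee_rot: [3.14, 0.001, -3.004]
force: [1.0, 0.1, -1.0]
width: 0.0232
```

Call:
play_rows(
  targets=[
    [0,0,0,0,0,0.03,0.2],
    [0,0,0,0,0,0.035,0.2],
    [0,0,0,-0.015,0.02,0.015,0.2],
    [0,0,-0.012,-0.028,0.037,0,0.2],
    [0,0,-0.012,-0.028,0.037,0,0.2],
    [0,0,-0.012,-0.028,0.037,0,0.2],
    [0,0,-0.012,-0.028,0.037,0,0.2],
    [0,0,-0.012,-0.028,0.037,0,0.2],
    [0,0,-0.012,-0.028,0.037,0,0.2],
    [0,0,-0.012,-0.025,0.037,0,0.2],
    [0,0,0,-0.015,0.02,0,0.2],
    [0,0,0,0,0,0,0.2],
  ],
)

```text
t: 22.4
eef_pos: [0.3949, 0.2108, 0.0983]
ee_rot: [3.139, -0.011, -3.096]
force: [0.4, -1.5, -3.7]
width: 0.0234
```

Call:
play_rows(
  targets=[
    [0,-0.01,0.007,0.011,-0.002,-0.02,0.2],
    [0,0,0,0,0,-0.02,0.2],
    [0,0,0,0,0,0,0.2],
    [0,0,0,0,0,0,0.2],
  ],
)

```text
t: 22.9
eef_pos: [0.4061, 0.2074, 0.0576]
ee_rot: [3.14, -0.002, -3.089]
force: [-0.1, 0.2, -4.0]
width: 0.0235
```

Call:
play_rows(
  targets=[
    [0,0,0,0,0,-0.012,0.2],
    [0,0,0,0,0,-0.008,0.2],
    [0,0,0,0,0,-0.006,0.2],
    [0,0,0,0,0,0,0.2],
    [0,0,0,0,0,0,0.2],
  ],
)

```text
t: 23.52
eef_pos: [0.4067, 0.2078, 0.0309]
ee_rot: [3.139, -0.0, -3.089]
force: [0.2, 0.6, -4.8]
width: 0.0235
```

Call:
play_rows(
  targets=[
    [0,0,0,0,0,-0.001,0.2],
    [0,0,0,0,0,0,0.33],
    [0,0,0,0,0,0,0.34],
    [0,0,0,0,0,0,0.34],
  ],
)

```text
t: 24.02
eef_pos: [0.4079, 0.209, 0.0312]
ee_rot: [3.136, 0.002, -3.088]
force: [0.6, 0.0, 0.5]
width: 0.0297
```

Call:
play_rows(
  targets=[
    [0,0,0,0,0,0.03,0.34],
    [0,0,0,0,0,0.04,0.34],
    [0,0,0,0.02,-0.03,0.04,0.34],
    [0,0,0,0.02,-0.05,0.03,0.5],
    [0,0,0,0.02,-0.05,0.02,0.5],
    [0,0,0,0.02,-0.05,0,0.5],
    [0,0,0,0.02,-0.05,0,0.5],
    [0,0,0,0.02,-0.05,0,0.5],
    [0,0,0,0,-0.05,0,0.5],
    [0,0,0,0,-0.05,0,0.5],
    [0,0,0,0,0,0,0.5],
  ],
)

```text
t: 25.4
eef_pos: [0.5318, -0.1836, 0.2]
ee_rot: [3.137, 0.011, -3.083]
force: [-1.1, 0.0, 0.1]
width: 0.0439
```

```bash
python3 - <<'E'
from station import *
from h import *;import pickle
D0=pickle.load(open('d0.pkl','rb'))
for n in ['scene','side']:
    p,d=grab_frame(n);c=camera_params(n);P=cloud(c,d,cam2world(c));cv2.imwrite(f'pics/{n}9.png',p)
    cr=p[150:280,360:500] if n=='scene' else p[250:370,215:395]
    cv2.imwrite(f'pics/{n}9c.png',cv2.resize(cr,None,fx=4,fy=4,interpolation=cv2.INTER_CUBIC))
    for k,b in dict(red=(.5423,.2961),yellow=(.5465,.2142),blue=(.4025,.2888),green=(.4067,.2069)).items():
        print(n,k,toolpose(P,np.array(b),.027,.06))
E
```

```text
scene red {'n': 194, 'rect': (529.3, 292.7, 75.1, 24.6, np.float64(0.074)), 'yaw': 0.047, 'len': np.float64(0.0722), 'cen': array([0.5296, 0.2921])}
scene yellow {'n': 277, 'rect': (546.9, 212.4, 97.4, 33.9, np.float64(-0.003)), 'yaw': 0.049, 'len': np.float64(0.0931), 'cen': array([0.5471, 0.2107])}
scene blue {'n': 166, 'rect': (396.3, 285.0, 84.1, 25.2, np.float64(0.058)), 'yaw': 0.044, 'len': np.float64(0.0788), 'cen': array([0.3975, 0.2851])}
scene green {'n': 241, 'rect': (406.8, 206.6, 101.5, 42.6, np.float64(-0.037)), 'yaw': 0.017, 'len': np.float64(0.0955), 'cen': array([0.4076, 0.204 ])}
side red {'n': 296, 'rect': (528.3, 297.8, 69.6, 25.6, np.float64(0.036)), 'yaw': 0.04, 'len': np.float64(0.0685), 'cen': array([0.5282, 0.2983])}
side yellow {'n': 368, 'rect': (547.3, 218.0, 94.0, 36.0, np.float64(-0.041)), 'yaw': 0.062, 'len': np.float64(0.0909), 'cen': array([0.5471, 0.2169])}
side blue {'n': 342, 'rect': (398.2, 290.7, 84.2, 25.7, np.float64(0.075)), 'yaw': 0.051, 'len': np.float64(0.0794), 'cen': array([0.3966, 0.2909])}
side green {'n': 275, 'rect': (394.6, 209.0, 69.6, 26.5, np.float64(0.033)), 'yaw': 0.084, 'len': np.float64(0.0678), 'cen': array([0.3949, 0.2099])}
```

View pics/scene9.png

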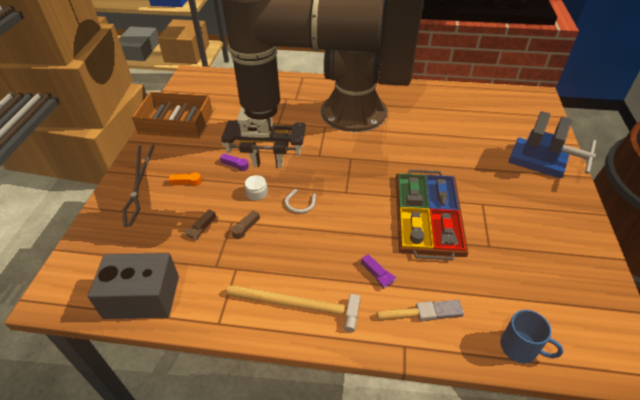

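View pics/side9c.png

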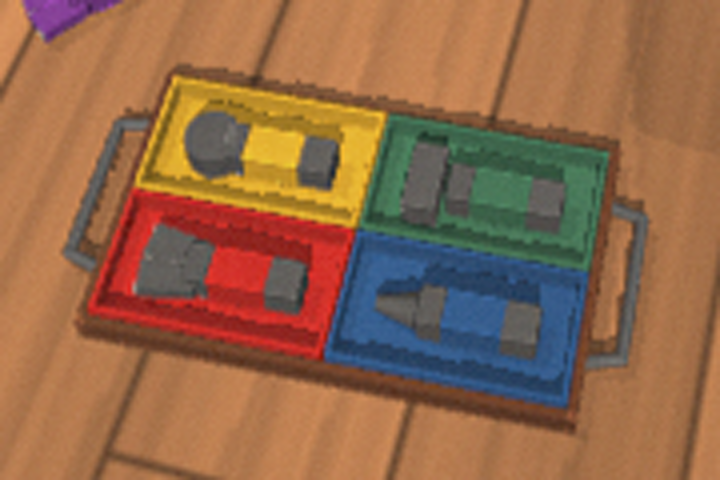

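View pics/scene9c.png

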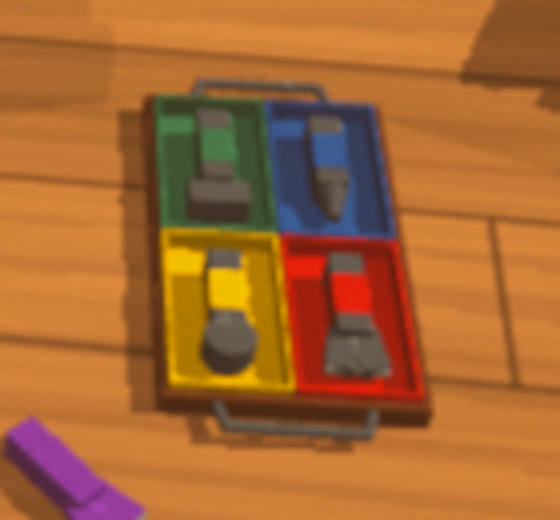

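Each tool lies flat and lengthwise in the bay of its own colour. The browns (200,225) and (246,224) haven't moved, and the arm is clear of everything.

```bash
python3 -c "
from station import *
print(job_done())"
```

```text
the job is handed in; nothing more can be done
None
```

I put the yellow, red, blue and green banded tools in the bays of their own colours, and handed the job in at about 25 s on the robot's clock. The two unpainted tools and the orange and purple decoys were not touched.

**Last checks:** Both fixed cameras show each tool flat, lengthwise and centred in its bay, and the brown tools where they started. The fitted tool angles were 0.017 to 0.084 rad against about 0.05 rad for the caddy. The force readings after each move stayed under about 6 N.

**Disagreements:**
- The two cameras differed by about 6 mm in y on the tools' final positions, because each sees a different side face. That is well inside the bays' clearance.
- The first fixed-camera angle for the green tool, about 0.20 rad, disagreed with the wrist view's 0.137 rad. I used the wrist value and the grasp was good.

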